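Snap the clip-on cover onto the connection box

TASK

Close up the open connection box on the white foot plate: pick up the cover that has the two clip arms, set it over the box and press it straight down until both clips have snapped under the rim and it holds the spring plunger down by itself. Press with feeling, never hard enough to crack it (40 N), then let go of it and leave the other things where they are.

Things in the scene. Friction and masses are not known exactly. Their poses are not given: they have to be found in the camera images.
- cover_grip (a point): Centre of the grip rib of the clip-on cover. The rib stands on the cover's flat top plate: 50 mm long in x, 16 mm wide in y (fingers close along y), 30 mm high, z up. The point is 15 mm above the plate's top face, 19 mm above its underside and 42 mm above the skirt feet on which the cover stands on the bench.
- cover: The clip-on cover, grey plastic, 70 to 110 g, plate 92 x 71 x 4 mm; below it two side skirts (23 mm deep, 65 mm apart inside, at the long sides) and a clip arm at each short end (19 mm deep, hook inwards). Origin centred between the skirt feet, 42 mm below the rib point, x along the rib, z up. Fits the box either way round. Cracks if pressed on the box with over 40 N.
- clip_a (a joint): Sprung clip arm at the cover's +x end: 0 rad closed, about 0.14 spread over the rim, 0 again once snapped. Pressing force: climbs to 10 to 16 N as the arms spread, falls to 4 to 7 N while the hooks slide 5 mm down the rim's edge (not home yet), falls again at the snap, then rises steeply (about 15 N/mm) once the plate sits hard on the rim. Unequal arms push the cover sideways along x.
- clip_b (a joint): The same kind of clip arm at the cover's -x end: 0 rad closed, about 0.14 spread over the rim, back to 0 once snapped under it.
- plate: White foot plate 190 x 140 mm on feet, fixed. Amid it the open grey box (78 x 54 mm, long side x) with a rim flange 90 x 60 x 5 mm round its mouth. Origin on the bench below the box centre, z up. The box is shimmed: its rim top is 68 to 92 mm above the bench, differently each time and not measured. Cover home = underside of its plate on the rim (1 mm play); hooks first touch 12 mm higher.
- box_axis (a point): Point on the axis of the box, at the level of the top of the foot plate (24 mm above the bench)
- interlock (a joint): The spring plunger: 0 = up, grows as it is pressed down, in m; 0.005 to 0.006 with the cover home. It pushes up with 2 N, rising to 3.5 N when pressed by 6 mm
- plain_lid: a look-alike, not to be used: a plain closed lid of the same grey plastic, same outline (92 x 71 mm, 20 mm thick) and same rib on top but without clip arms, with four screw heads; origin at the centre of its underside
- beaker: clear plastic beaker, 72 mm across, 95 mm high, standing behind the work; origin at the centre of its foot
- die: small steel die, 19 mm across, 18 mm high, standing on a corner of the foot plate (beside the box); origin at the centre of its foot
- timer: Black pocket timer, a flat disc 64 mm across and 16 mm high, on the robot's side of the work; origin at the centre of its underside
- weight: Steel disc weight, 90 mm across, 55 mm high with its knob, behind the work; origin at the centre of its underside
- piston: Steel piston rod 160 mm long lying behind the work; origin at the centre of its underside
Mind the look-alikes: they are no part of the job. What is shaped like the cover but blue is not meant.

How it is judged (in metres and radians):
On the way, in this order (a step that is already met when the one before it is completed fails the run):
1. the cover is held in the fingers and lifted well off the bench (height (world z) of cover above 0.03 m and contact force between the fingers and cover above 0.5 N), for 0.1 s.
2. the cover is snapped on: both clips closed again with the plunger held down (value of joint interlock above 0.0035 m and value of joint each of clip_a, clip_b below 0.06 rad and horizontal distance between cover and plate below 0.006 m and angle between the z axis of cover and the z axis of plate, either way round below 0.05 rad), for 0.2 s.
At the end, for the whole second after the job is handed in: The cover sits on the box by itself, at rest and level with it (within 0.05 rad), centred within 6 mm, both clip arms closed (below 0.06 rad) under the rim, and holds the plunger down by at least 3.5 mm; nobody touches it (all of step 2 and linear speed of cover below 0.02 m/s).
It fails at once if the cover is pressed on the box with more than 40 N (it cracks) (contact force between cover and plate above 40 N).
It fails at once if one of the other things (plain lid, beaker, die, timer, weight, piston rod) is moved by more than 25 mm (distance of any of plain_lid, beaker, die, timer, weight, piston from where it was at the start of the episode above 0.025 m).
It also fails if it takes over 64 s, if anything falls off the work surface, if the arm or the gripper's body presses on something with over 40 N, if the wrist force passes 120 N, or if a joint passes its speed limit or range.

ROBOT

A 6-joint arm with a two-finger parallel gripper is mounted at the origin on the work surface. World frame = base frame: x ahead of the robot, y to its left, z up, the work surface at z = 0. Lengths are in m, angles in degrees, forces in N, time in s.
With the tool pointing down it reaches from about 0.375 to 0.9 m from the base axis. Payload 3.1 kg.
Tool frame: the origin (TCP) lies at the very end of the fingers, on their centre line; the grasp point (between the pads) lies 19 mm behind it (grip_point_offset is the distance from the TCP to the grasp point, in m); y points along the fingers, x is the direction in which the jaws open and shut, and the axes are right-handed (so a half turn about y gives the same grasp; the last joint's range is limited). The gripper opens to 87 mm and grips with 3 to 60 N. Pads are 19 mm wide; open, the fingers measure 117 mm over their backs; the gripper's body (75 mm by 190 mm) begins 51 mm behind the grasp point.
Start: joints at [-77.55, 30.224, 82.088, -0, 67.689, -10.227], TCP at [0.241, -0.577, 0.223] pointing down, gripper open.
Joint ranges: [-176.69, 176.69], [-43.24, 126.21], [12.49, 139.97], [-82, 262], [0, 151.66], [-163.58, 163.58]. Speed limits (degrees/s): [159.86, 159.86, 180, 180, 180, 180].

INTERFACE

Orientations are given as a 3x3 rotation matrix whose columns are the frame's x, y, z axes.
In Python, from rig import * gives the robot as it stands.
- The arm moves only by the tool send_rows, never from a script. Its argument "moves" is text: rows parted by semicolons, each of 5 numbers parted by spaces: the finger opening in mm, from 0 to 87, then the shift along the tool's x, y, z in mm, then the turn about the tool's y in degrees. In form: fingers dx dy dz yaw; .... A call has 1 to 20 rows; each row shifts and turns the commanded pose from where the row before left it, along the tool's axes as they then stand; what a row does not reach is not made up. A row lasts 1/12 s, in which the tool goes at most 41.7 mm and 7.16 degrees, less where a joint would pass 70% of its speed; a pose out of reach is approached as far as the arm can. A call is refused whole if a number of a shift passes 41.7 or a number of a turn 7.16, either way. A call with a gripper value outside its range is refused whole. The fingers move at their own pace and stop on an object; the grip force is fixed at half the most. Time passes only in rows, so rows that do not move let the fingers close. It gives the time, the measured TCP pose, the force and the opening at its end, in the units of the state.
- read_state(): the state, without advancing time (a new reading comes with each control period).
- capture(name): name is "side" or "top"; returns a dict with "image" (420x560x3 uint8, blue, green, red), "z_map" (420x560 float32, m along the optical axis (not along the pixel's ray), 0 where there is no reading), "mtx" (3x3 intrinsics, pixels), "origin" and "rotation" of the camera in the world. Camera axes: x right, y up, looking along -z (the intrinsics and any distortion apply to the point x, -y, -z); pixel columns grow to the right and rows downward; lengths in m; the calibration is good to about 2 mm. A picture is of the moment at which its call begins.
- hand_in(): hands the job in, once; it reports no verdict.
Trained networks look in a picture, given as the dict that the camera call returned (one of the last four; its "shot" number tells which), for a name from the list of things; names that differ only in an ending like _2 or _b are one class to them, and where a whole thing is asked for, a point or a joint stands for the part that bears it (a point fixed in the world has none). Each returns a list of dicts, best first, with "p" (0 to 1); they miss things now and then, are a little off and sometimes report something else, mostly with a low value. They report only what shows in the picture. A call takes as long as a camera call. They do not tell look-alikes from the thing itself.
- search_frame(picture, name): "bbox" ([left, top, right, bottom] in pixels, round what is visible of it).
- masks_of(picture, name): "region" (420x560 bool, what is visible of it) and "bbox" ([left, top, right, bottom] in pixels, round what is visible of it).
- mark_of(picture, name): "pixel" ([row, column] in pixels: a listed point, or the origin of a listed thing).
The state is a dict: "time_s": time; "joint_positions": joint angles; "qvel": joint speeds; "tau": joint torques, N m; "position": TCP position; "tcp_rot": TCP orientation; "force": force on the tool from outside, world axes, zero at the start; "moment": the same for the moment, N m; "opening": opening from 0.0 (shut) to 1.0 (fully open).
Only numpy, scipy, OpenCV 4.12 (cv2) and the standard library are available. Lean on these libraries where they do the work, as an engineer would, in place of code of your own. Each camera call takes 0.05 s, during which the arm holds its last target. There are 200 camera calls.

## Working session

There is one attempt and no reset: what is moved stays moved. The work goes in short steps, Python scripts to look and compute and a tool call to move; the robot and the scene stay as the last step left them, time stands still between calls to the robot, and variables do not carry over. Pictures are saved under pics/ and viewed, about 8 in all and at most 12, crops included, and the job is handed in when it is done.

Besides the shell and the picture viewer there is one more tool, called after ">>>" as name(argument=value, ...) on one line, values as JSON. send_rows: Moves the arm, as the interface text tells. Its arguments: {"type":"object","properties":{"moves":{"type":"string"}},"required":["moves"]}

```bash
mkdir -p pics; ls; cat > h.py <<'E'
from rig import *
import numpy as np, cv2
def world(c,r,col,z=None):
    K=c["mtx"]; d=z if z is not None else c["z_map"][int(r),int(col)]
    p=np.array([(col-K[0,2])/K[0,0]*d,-(r-K[1,2])/K[1,1]*d,-d])
    return np.array(c["origin"])+np.array(c["rotation"])@p
def cloud(c):
    K=c["mtx"]; d=c["z_map"]; v,u=np.mgrid[:d.shape[0],:d.shape[1]]
    p=np.stack([(u-K[0,2])/K[0,0]*d,-(v-K[1,2])/K[1,1]*d,-d],-1)
    return p@np.array(c["rotation"]).T+np.array(c["origin"])
E
python3 - <<'E'
from h import *
np.set_printoptions(precision=3,suppress=True)
s=read_state(); print(s)
for n in("top","side"):
    c=capture(n); cv2.imwrite(f"pics/{n}1.png",c["image"]); P=cloud(c)
    print(n,c["origin"],c["rotation"],c["mtx"])
    for k in("cover","cover_grip","plate","box_axis","plain_lid","die"):
        print(k,[(m["pixel"],round(m["p"],2),world(c,*m["pixel"])) for m in mark_of(c,k)[:3]],[(m["bbox"],round(m["p"],2)) for m in search_frame(c,k)[:3]])
E
```

```text
pics
{'time_s': 0.0, 'joint_positions': array([-77.552,  30.278,  82.154,  -0.001,  67.688, -10.229]), 'qvel': array([-0.071,  0.036, -0.085, -0.016, -0.018,  0.097]), 'tau': array([ -0.   , -44.005, -17.659,   0.063,   0.058,  -0.   ]), 'position': array([ 0.241, -0.576,  0.222]), 'tcp_rot': array([[ 0.386, -0.   ,  0.923],
       [-0.923,  0.002,  0.386],
       [-0.002, -1.   ,  0.   ]]), 'force': array([ 0.436,  0.268, -0.562]), 'moment': array([0.03 , 0.011, 0.031]), 'opening': 0.9986960490530635}
top [0.463 0.076 1.04 ] [[-0.014  0.994 -0.107]
 [-1.    -0.012  0.02 ]
 [ 0.018  0.107  0.994]] [[465.359   0.    276.695]
 [  0.    465.359 209.111]
 [  0.      0.      1.   ]]
cover [([221.1, 123.6], 0.71, array([0.549, 0.387, 0.031])), ([232.6, 190.3], 0.56, array([0.521, 0.239, 0.054]))] [([103.1, 197.2, 140.1, 247.4], 0.83), ([172.0, 210.4, 205.2, 259.7], 0.67)]
cover_grip [([224.8, 118.1], 0.83, array([0.539, 0.39 , 0.059])), ([233.8, 185.7], 0.68, array([0.519, 0.249, 0.055]))] [([171.2, 213.8, 205.8, 260.4], 0.88), ([104.7, 202.4, 138.5, 247.3], 0.86)]
plate [([229.3, 314.8], 
[... 911 characters left out ...]
r_grip [([337.0, 206.3], 0.9, array([0.536, 0.398, 0.057])), ([283.5, 259.5], 0.88, array([0.514, 0.252, 0.057]))] [([232.0, 272.3, 290.2, 315.5], 0.89), ([173.9, 319.4, 238.4, 372.3], 0.76)]
plate [([216.4, 310.6], 0.62, array([ 0.52 , -0.003,  0.03 ]))] [([269.4, 181.4, 351.6, 240.1], 0.59)]
box_axis [([213.6, 310.3], 0.73, array([ 0.521, -0.003,  0.038]))] [([269.2, 183.8, 352.7, 237.7], 0.59)]
plain_lid [([178.1, 360.6], 0.82, array([ 0.469, -0.217,  0.023])), ([210.2, 307.8], 0.57, array([ 0.527, -0.   ,  0.049]))] [([341.6, 155.7, 380.1, 189.9], 0.62)]
die [([220.4, 278.8], 0.58, array([0.581, 0.047, 0.031]))] [([279.2, 216.7, 282.3, 224.1], 0.57), ([342.6, 157.4, 381.0, 189.1], 0.19)]
```

View pics/top1.png

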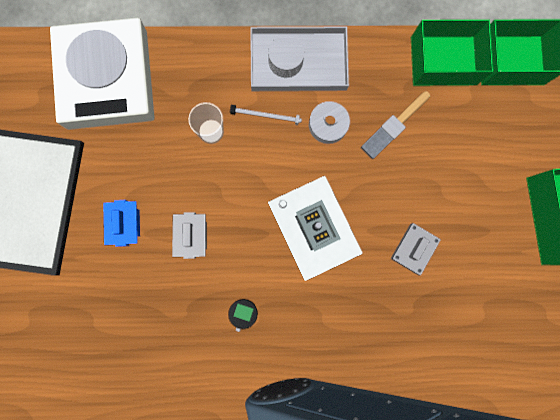

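View pics/side1.png

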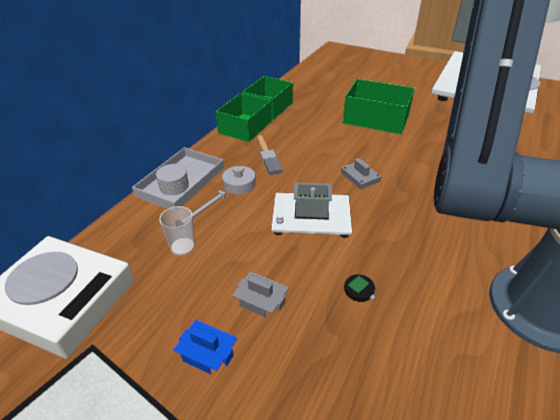

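Candidates in the top view are the blue look-alike (121,222), the grey cover with end tabs (189,235), and the grey plain lid with four screws (417,248). I choose the one at (189,235), and will check it in a crop and measure it.

```bash
cat >> h.py <<'E'
def rect(P,cx,cy,r,z0,z1):
    m=(np.hypot(P[...,0]-cx,P[...,1]-cy)<r)&(P[...,2]>z0)&(P[...,2]<z1)
    Q=P[m]
    if len(Q)<5: return None
    (x,y),(w,h),a=cv2.minAreaRect((Q[:,:2]*1000).astype(np.float32))
    if w<h: w,h=h,w; a+=90
    a=(a+90)%180-90
    return dict(n=len(Q),c=(round(x,1),round(y,1)),wh=(round(w,1),round(h,1)),ang=round(a,1),z=np.round(np.percentile(Q[:,2],[5,50,95])*1000,1))
E
python3 - <<'E'
from h import *
for n in("top","side"):
    c=capture(n);P=cloud(c); I=c["image"]
    print(n,"bench z near",np.median(P[260:280,200:260,2]) if n=="top" else "")
    print("rib",rect(P,.52,.245,.06,.05,.075)); print("plate",rect(P,.52,.245,.07,.02,.048))
    Q=P[(np.hypot(P[...,0]-.525,P[...,1]+.02)<.07)]
    h,e=np.histogram(Q[:,2],np.arange(-.004,.13,.004)); print([(round(b*1e3),int(k)) for b,k in zip(e,h) if k])
    print("box",rect(P,.525,-.02,.07,.055,.11)); print("foot",rect(P,.525,-.02,.14,.014,.034))
    for k in("cover","plate"):
        for m in masks_of(c,k)[:2]:
            Q=P[m["region"]]; print(k,round(m["p"],2),m["bbox"],cv2.minAreaRect((Q[:,:2]*1000).astype(np.float32)))
    a,b=((slice(190,280),slice(160,360)) if n=="top" else (slice(170,330),slice(220,380)))
    cv2.imwrite(f"pics/{n}2.png",cv2.resize(I[a,b],None,fx=3.8,fy=3.8 if n=="top" else 3.7,interpolation=cv2.INTER_CUBIC))
a=cv2.imread("pics/top2.png");b=cv2.imread("pics/side2.png");print(a.shape,b.shape)
E
```

```text
top bench z near 0.0011511010464360094
rib {'n': 187, 'c': (517.2, 247.0), 'wh': (48.9, 15.1), 'ang': 0.5, 'z': array([54.4, 58. , 60.9])}
plate {'n': 1260, 'c': (516.7, 247.9), 'wh': (97.9, 71.6), 'ang': 0.1, 'z': array([24.8, 28.2, 31.4])}
[(-4, 26), (0, 57), (4, 2), (8, 1), (16, 9), (20, 509), (24, 1124), (28, 159), (32, 17), (36, 6), (40, 6), (44, 14), (48, 252), (52, 156), (56, 17), (60, 77), (64, 156), (68, 38), (72, 29), (76, 21), (80, 12), (84, 103), (88, 382), (92, 36), (96, 9)]
box {'n': 895, 'c': (530.3, -26.7), 'wh': (89.9, 60.4), 'ang': 24.1, 'z': array([61.9, 87.8, 92. ])}
foot {'n': 4176, 'c': (530.4, -26.9), 'wh': (190.1, 140.5), 'ang': 24.3, 'z': array([21.9, 25. , 28.4])}
cover 0.93 [172.0, 210.5, 208.1, 258.8] ((517.3541870117188, 182.29310607910156), (216.39785766601562, 102.81097412109375), 88.38471984863281)
cover 0.8 [103.5, 198.6, 137.4, 252.1] ((533.7422485351562, 253.5286407470703), (367.5628967285156, 107.77375793457031), 84.63865661621094)
side bench z near 
rib {'n': 210, 'c': (515.9, 246.8), 'wh': (50.6, 17.1), 'ang': 0.1, 'z': array([51.2, 57.1, 59.2])}
[... 458 characters left out ...]
oot {'n': 2240, 'c': (529.5, -28.7), 'wh': (190.0, 145.6), 'ang': 24.2, 'z': array([20.9, 25. , 28.4])}
cover 0.74 [231.8, 269.6, 286.9, 315.6] ((410.4991760253906, 453.12725830078125), (106.32588195800781, 605.4776611328125), 27.38873291015625)
cover 0.59 [170.9, 319.9, 238.9, 375.9] ((397.7927551269531, 501.21051025390625), (110.25835418701172, 512.541015625), 53.660972595214844)
plate 0.75 [311.8, 184.5, 313.6, 194.9] ((528.9107666015625, -26.779476165771484), (10.150667190551758, 10.515658378601074), 61.434104919433594)
plate 0.64 [271.9, 180.0, 353.0, 242.4] ((416.82073974609375, 270.5492858886719), (198.03610229492188, 935.2405395507812), 20.917024612426758)
(342, 760, 3) (592, 608, 3)
```

View pics/side2.png

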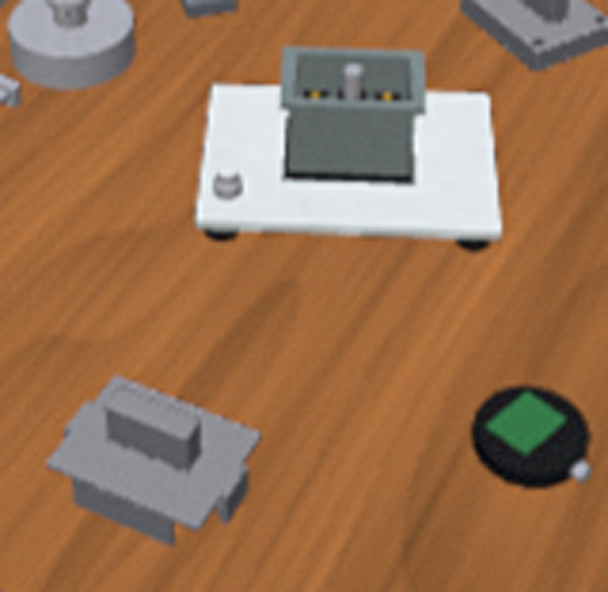

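View pics/top2.png

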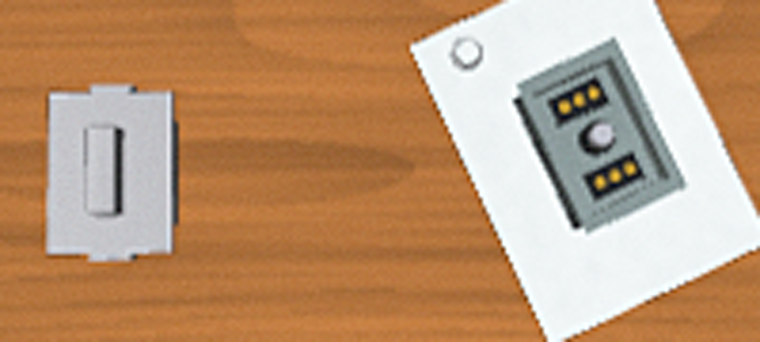

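Both crops confirm it. The object at top (189,235) has clip tabs at both short ends and side skirts, and no screws. Cover rib is at (516.5, 247) mm, angle 0°. Box is at (530, -27.5), angle 24.2°, rim about 88 mm. I turn the tool +22.7° and go over the cover.

>>> send_rows(moves="87 0 0 0 7.1; 87 0 0 0 7.1; 87 0 0 0 7.1; 87 0 0 0 1.4; 87 -39 0 13 0; 87 -39 0 13 0; 87 -39 0 13 0; 87 -39 0 13 0; 87 -39 0 13 0; 87 -39 0 13 0; 87 -39 0 13 0; 87 -39 0 13 0; 87 -39 0 13 0; 87 -39 0 13 0; 87 -39 0 13 0; 87 -39 0 13 0; 87 -39 0 13 0; 87 -39 0 13 0; 87 -39 0 13 0; 87 -39 0 13 0")

```text
time_s: 3.27
position: [0.4496, 0.0494, 0.2229]
tcp_rot: [[0.002, 0.001, 1.0], [-1.0, -0.0, 0.002], [0.0, -1.0, 0.001]]
force: [0.6, -0.4, -0.1]
opening: 1.001
```

>>> send_rows(moves="87 -39 0 13 0; 87 -39 0 13 0; 87 -39 0 13 0; 87 -39 0 13 0; 87 -39 0 13 0; 87 0 0 0 0; 87 0 0 0 0; 87 0 0 0 0")

```text
time_s: 3.93
position: [0.5136, 0.242, 0.2222]
tcp_rot: [[0.002, -0.001, 1.0], [-1.0, -0.001, 0.002], [0.001, -1.0, -0.001]]
force: [-0.2, 0.5, -0.4]
opening: 0.998
```

>>> send_rows(moves="87 -5 30 3 0; 87 0 40 0 0; 87 0 40 0 0; 87 0 30 0 0; 87 0 0 0 0; 87 0 0 0 0; 87 0 0 0 0")

```text
time_s: 4.52
position: [0.5186, 0.2465, 0.0842]
tcp_rot: [[-0.002, 0.002, 1.0], [-1.0, 0.001, -0.002], [-0.001, -1.0, 0.002]]
force: [0.3, -0.3, 0.2]
opening: 0.998
```

```bash
python3 - <<'E'
from h import *
print(read_state()["position"])
o=[]
for n,(r,cc) in(("top",(230,187)),("side",(280,260))):
    c=capture(n); o.append(cv2.resize(c["image"][r-60:r+60,cc-60:cc+60],None,fx=3.3,fy=3.3))
cv2.imwrite("pics/pre.png",np.hstack(o))
E
```

```text
[0.51862679 0.24652068 0.08421003]
```

View pics/pre.png

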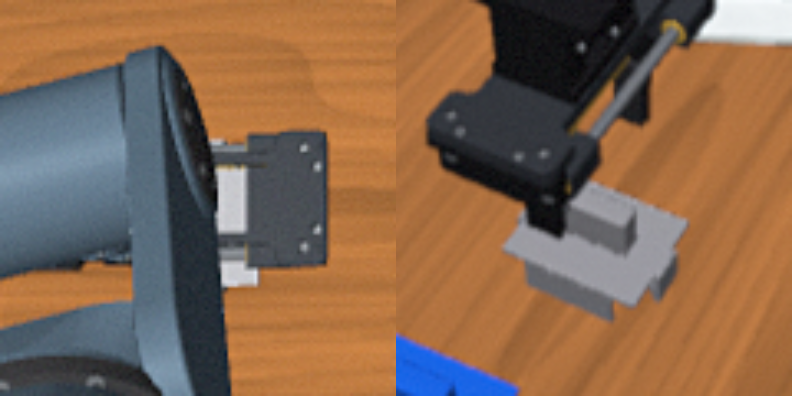

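The side crop shows the fingers astride the rib and centred on it, with the blue one clear. I go down and grip.

>>> send_rows(moves="87 0 30 -2 0; 87 0 15 0 0; 87 0 10 0 0; 87 0 0 0 0; 87 0 0 0 0; 87 0 0 0 0")

```text
time_s: 5.12
position: [0.5165, 0.2476, 0.029]
tcp_rot: [[-0.0, 0.003, 1.0], [-1.0, 0.001, -0.0], [-0.001, -1.0, 0.003]]
force: [-0.3, -0.1, 0.2]
opening: 1.001
```

>>> send_rows(moves="10 0 0 0 0; 10 0 0 0 0; 10 0 0 0 0; 10 0 0 0 0; 10 0 0 0 0; 10 0 0 0 0; 10 0 0 0 0; 10 0 0 0 0; 10 0 0 0 0; 10 0 0 0 0")

```text
time_s: 5.95
position: [0.5153, 0.2472, 0.0275]
tcp_rot: [[-0.0, -0.0, 1.0], [-1.0, -0.0, -0.0], [0.0, -1.0, -0.0]]
force: [0.3, -0.2, 1.0]
opening: 0.325
```

>>> send_rows(moves="10 0 0 0 0; 10 0 0 0 0; 10 0 0 0 0; 10 0 0 0 0; 10 0 0 0 0; 10 0 0 0 0")

```text
time_s: 6.45
position: [0.5153, 0.2472, 0.0275]
tcp_rot: [[-0.0, -0.0, 1.0], [-1.0, -0.0, -0.0], [0.0, -1.0, -0.0]]
force: [0.0, -0.5, -0.0]
opening: 0.177
```

>>> send_rows(moves="10 0 -10 0 0; 10 0 -20 0 0; 10 0 -30 0 0; 10 0 -35 0 0; 10 0 -35 0 0; 10 0 0 0 0; 10 0 0 0 0; 10 0 0 0 0")

```text
time_s: 7.12
position: [0.5147, 0.2471, 0.1578]
tcp_rot: [[-0.0, -0.0, 1.0], [-1.0, -0.0, -0.0], [0.0, -1.0, -0.0]]
force: [0.5, -0.3, -0.0]
opening: 0.178
```

>>> send_rows(moves="10 20 0 2 0; 10 34 0 2 0; 10 35 0 2 0; 10 35 0 2 0; 10 35 0 2 0; 10 35 0 2 0; 10 35 0 1 0; 10 30 0 1 0; 10 15 0 1 0; 10 0 0 0 -4.2; 10 0 0 0 -5; 10 0 0 0 -5; 10 0 0 0 -5; 10 0 0 0 -5; 10 0 0 0 0; 10 0 0 0 0; 10 0 0 0 0; 10 0 0 0 0")

```text
time_s: 8.62
position: [0.5298, -0.0266, 0.157]
tcp_rot: [[0.408, -0.001, 0.913], [-0.913, 0.0, 0.408], [-0.001, -1.0, -0.001]]
force: [0.3, -0.4, 0.0]
opening: 0.183
```

```bash
python3 - <<'E'
from h import *
s=read_state();print(s["position"],s["force"],s["opening"])
o=[]
for n,(r,cc) in(("top",(225,315)),("side",(195,313))):
    c=capture(n);P=cloud(c); o.append(cv2.resize(c["image"][r-60:r+60,cc-60:cc+60],None,fx=3.3,fy=3.3))
    print(n,[rect(P,.53,-.0275,.07,a,b) for a,b in((.125,.145),(.145,.153),(.146,.165))])
    Q=P[(np.hypot(P[...,0]-.53,P[...,1]+.0275)<.07)]
    h,e=np.histogram(Q[:,2],np.arange(.08,.19,.004)); print([(round(b*1e3),int(k)) for b,k in zip(e,h) if k])
cv2.imwrite("pics/over.png",np.hstack(o))
E
```

```text
[ 0.52978472 -0.02662313  0.15696516] [ 0.27377546 -0.4111845   0.00525633] 0.1825415643331187
top [None, None, {'n': 87, 'c': (507.5, -10.6), 'wh': (112.2, 55.1), 'ang': 59.5, 'z': array([154.6, 157.3, 159.7])}]
[(136, 1), (140, 1), (144, 1), (152, 16), (156, 67), (160, 3)]
side [{'n': 149, 'c': (521.1, -4.7), 'wh': (98.1, 27.8), 'ang': 24.9, 'z': array([131.9, 138.4, 144.4])}, {'n': 83, 'c': (520.6, -4.6), 'wh': (99.4, 28.8), 'ang': 24.0, 'z': array([145.5, 148.9, 152.6])}, {'n': 635, 'c': (527.9, -20.3), 'wh': (100.0, 71.5), 'ang': 16.1, 'z': array([149.1, 157.4, 161.7])}]
[(80, 69), (84, 76), (88, 190), (92, 16), (96, 2), (128, 11), (132, 40), (136, 42), (140, 45), (144, 41), (148, 42), (152, 71), (156, 456), (160, 40), (164, 32), (168, 32), (172, 29), (176, 12), (180, 4)]
```

View pics/over.png

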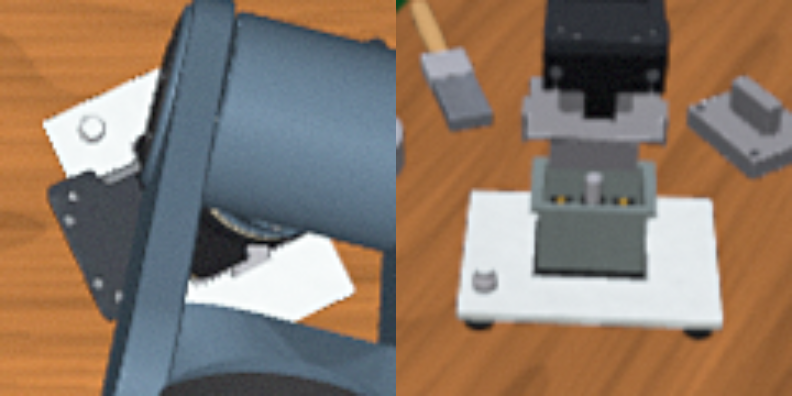

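The side crop shows the cover held level above the box, with the clip arms at both ends. I compare the cover's outline with the rim's, both from the same camera.

```bash
python3 - <<'E'
from h import *
t=np.deg2rad(24.2);R=np.array([[np.cos(t),np.sin(t)],[-np.sin(t),np.cos(t)]])
for n in("side","top"):
    P=cloud(capture(n)).reshape(-1,3); u=(P[:,:2]-[.53,-.0275])@R.T*1000; z=P[:,2]*1000
    for nm,a,b in(("foot",21,28),("rim",84,92),("skirt",128,149),("plate",153,161)):
        m=(z>a)&(z<b)&(abs(u[:,0])<110)&(abs(u[:,1])<80)&((nm=="foot")|(np.hypot(*u.T)<62)); q=u[m]
        if m.sum()<20: continue
        print(n,nm,m.sum(),np.percentile(q,[0,1,2,50,98,99,100],axis=0).round(1).T.tolist(),cv2.minAreaRect(q.astype(np.float32)))
        # u-extents in v strips (clip tab excluded)
        if nm in("plate","rim"): print([ (v,*np.round([q[s,0].min(),q[s,0].max()],1)) for v in range(-36,36,6) if (s:=(q[:,1]>=v)&(q[:,1]<v+6)).sum()>8])
E
```

```text
side foot 1995 [[-95.8, -94.3, -92.8, -4.9, 91.2, 92.5, 94.3], [-71.8, -66.9, -65.0, 26.5, 69.1, 69.8, 71.7]] ((-0.7631988525390625, 0.31894683837890625), (189.92742919921875, 143.6361846923828), 0.3289530575275421)
side rim 270 [[-45.3, -45.0, -44.8, 0.3, 43.3, 43.7, 44.1], [-32.9, -31.6, -30.6, 17.3, 30.5, 31.0, 31.4]] ((-1.1000862121582031, -0.3145484924316406), (89.71766662597656, 63.640769958496094), 1.1926910877227783)
[(-30, np.float64(-45.3), np.float64(42.1)), (-24, np.float64(-45.0), np.float64(41.9)), (-18, np.float64(-44.9), np.float64(44.1)), (-12, np.float64(-40.0), np.float64(43.8)), (-6, np.float64(-44.7), np.float64(43.6)), (0, np.float64(-44.4), np.float64(43.3)), (6, np.float64(-44.2), np.float64(42.9)), (12, np.float64(-44.1), np.float64(42.7)), (18, np.float64(-44.1), np.float64(42.5)), (24, np.float64(-44.0), np.float64(42.2)), (30, np.float64(-13.6), np.float64(21.1))]
side skirt 186 [[-47.8, -47.3, -46.9, 2.5, 50.3, 50.5, 50.5], [10.2, 10.6, 11.4, 34.9, 38.0, 38.3, 39.1]] ((1.3946266174316406, 24.749523162841797), (28.840696334838867, 98.30435943603516), 89.82
[... 510 characters left out ...]
float64(45.7)), (24, np.float64(-43.4), np.float64(45.5)), (30, np.float64(-43.1), np.float64(45.2))]
top foot 1226 [[-94.1, -92.6, -91.0, -51.3, 93.7, 94.6, 95.6], [-69.9, -67.7, -65.9, 2.8, 67.9, 69.4, 70.9]] ((0.490264892578125, 2.5159225463867188), (222.1058349609375, 95.33881378173828), 19.753755569458008)
top plate 82 [[-47.3, -47.0, -46.8, -42.5, 46.9, 47.5, 48.3], [-32.6, -25.8, -21.7, 1.9, 37.1, 37.2, 37.2]] ((-13.27639389038086, 23.420005798339844), (113.71343994140625, 54.87344741821289), 36.692134857177734)
[(-12, np.float64(-47.3), np.float64(-38.9)), (-6, np.float64(-46.6), np.float64(-35.7)), (0, np.float64(-46.6), np.float64(-37.4)), (6, np.float64(-46.9), np.float64(-42.6))]
```

>>> send_rows(moves="10 1 15 -1.5 0; 10 0 15 0 0; 10 0 10 0 0; 10 0 5 0 0; 10 0 0 0 0; 10 0 0 0 0; 10 0 0 0 0")

```text
time_s: 9.4
position: [0.5298, -0.0284, 0.1131]
tcp_rot: [[0.41, 0.001, 0.912], [-0.912, -0.0, 0.41], [0.001, -1.0, 0.001]]
force: [0.3, -1.0, 0.0]
opening: 0.182
```

```bash
python3 - <<'E'
from h import *
s=read_state();print(s["position"],s["force"],s["opening"])
c=capture("side"); cv2.imwrite("pics/close.png",cv2.resize(c["image"][150:250,260:365],None,fx=5,fy=5,interpolation=cv2.INTER_CUBIC))
t=np.deg2rad(24.2);R=np.array([[np.cos(t),np.sin(t)],[-np.sin(t),np.cos(t)]])
P=cloud(c).reshape(-1,3); u=(P[:,:2]-[.53,-.0275])@R.T*1000; z=P[:,2]*1000
for a,b in((108,116),(82,90),(60,80)):
    q=u[(z>a)&(z<b)&(np.hypot(*u.T)<60)]; print(a,len(q),np.percentile(q,[0,1,99,100],axis=0).round(1).T.tolist())
E
```

```text
[ 0.52981166 -0.02840283  0.11306473] [ 0.31746805 -0.98387872  0.04933986] 0.18190311102983314
108 480 [[-49.8, -47.7, 48.3, 50.2], [-36.1, -30.9, 35.6, 38.0]]
82 90 [[-44.2, -44.1, 42.8, 43.0], [7.1, 7.6, 35.9, 36.2]]
60 209 [[-38.7, -38.2, 37.3, 37.4], [-26.5, -22.3, 28.8, 28.8]]
```

View pics/close.png

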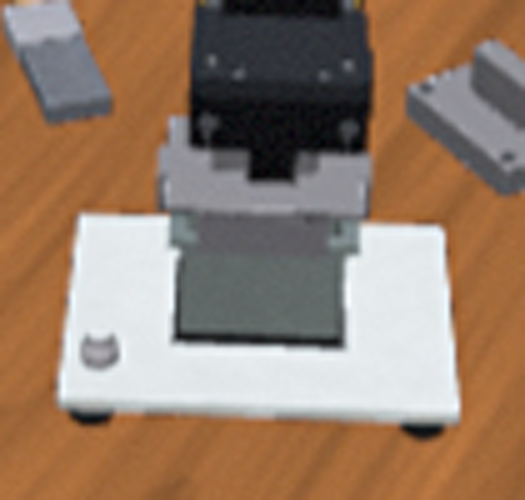

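The crop shows the front skirt now overlapping the rim without contact, and the offset is under 1 mm. I begin the slow press.

>>> send_rows(moves="10 0 2 -0.7 0; 10 0 2 0 0; 10 0 2 0 0; 10 0 1 0 0; 10 0 0 0 0; 10 0 0 0 0")

```text
time_s: 9.95
position: [0.5288, -0.0286, 0.1057]
tcp_rot: [[0.41, 0.001, 0.912], [-0.912, -0.0, 0.41], [0.0, -1.0, 0.0]]
force: [-0.5, 0.3, 1.8]
opening: 0.181
```

>>> send_rows(moves="10 0 0.5 0 0; 10 0 0.5 0 0; 10 0 0.5 0 0; 10 0 0.5 0 0; 10 0 0 0 0")

```text
time_s: 10.37
position: [0.5291, -0.0287, 0.104]
tcp_rot: [[0.41, 0.001, 0.912], [-0.912, -0.0, 0.41], [0.001, -1.0, 0.001]]
force: [-0.8, -0.2, 4.9]
opening: 0.181
```

>>> send_rows(moves="10 0 0.5 0 0; 10 0 0.5 0 0; 10 0 0 0 0")

```text
time_s: 10.62
position: [0.5292, -0.0287, 0.1032]
tcp_rot: [[0.41, 0.001, 0.912], [-0.912, -0.0, 0.41], [0.001, -1.0, 0.001]]
force: [0.0, -0.4, 6.1]
opening: 0.179
```

>>> send_rows(moves="10 0 0.5 0 0; 10 0 0.5 0 0; 10 0 0 0 0")

```text
time_s: 10.87
position: [0.5293, -0.0288, 0.1025]
tcp_rot: [[0.41, 0.002, 0.912], [-0.912, -0.001, 0.41], [0.001, -1.0, 0.001]]
force: [-1.3, -0.1, 7.8]
opening: 0.18
```

>>> send_rows(moves="10 0 0.5 0 0; 10 0 0.5 0 0; 10 0 0.5 0 0; 10 0 0 0 0")

```text
time_s: 11.2
position: [0.5296, -0.0288, 0.1015]
tcp_rot: [[0.41, 0.002, 0.912], [-0.912, -0.001, 0.41], [0.002, -1.0, 0.002]]
force: [-1.4, 0.8, 11.2]
opening: 0.18
```

>>> send_rows(moves="10 0 0.5 0 0; 10 0 0.5 0 0; 10 0 0.5 0 0; 10 0 0 0 0")

```text
time_s: 11.53
position: [0.5292, -0.0291, 0.0993]
tcp_rot: [[0.41, 0.002, 0.912], [-0.912, -0.001, 0.41], [0.002, -1.0, 0.001]]
force: [0.2, -0.9, 5.8]
opening: 0.184
```

>>> send_rows(moves="10 0 0.5 0 0; 10 0 0.5 0 0; 10 0 0.5 0 0; 10 0 0 0 0")

```text
time_s: 11.87
position: [0.5292, -0.029, 0.0974]
tcp_rot: [[0.41, 0.001, 0.912], [-0.912, -0.001, 0.41], [0.001, -1.0, 0.001]]
force: [0.1, -0.6, 5.2]
opening: 0.183
```

Past the peak, with the hooks sliding down the rim's edge. I continue to the snap and the hard stop.

>>> send_rows(moves="10 0 0.5 0 0; 10 0 0.5 0 0; 10 0 0.5 0 0; 10 0 0 0 0")

```text
time_s: 12.2
position: [0.5292, -0.029, 0.0957]
tcp_rot: [[0.41, 0.001, 0.912], [-0.912, -0.001, 0.41], [0.001, -1.0, 0.001]]
force: [0.8, -1.8, 2.8]
opening: 0.182
```

>>> send_rows(moves="10 0 0.5 0 0; 10 0 0.5 0 0; 10 0 0 0 0")

```text
time_s: 12.45
position: [0.5292, -0.029, 0.0949]
tcp_rot: [[0.41, 0.001, 0.912], [-0.912, -0.001, 0.41], [0.001, -1.0, 0.001]]
force: [-0.9, -1.3, 6.7]
opening: 0.18
```

>>> send_rows(moves="10 0 0.5 0 0; 10 0 0.5 0 0; 10 0 0 0 0")

```text
time_s: 12.7
position: [0.5296, -0.0288, 0.0937]
tcp_rot: [[0.409, 0.002, 0.912], [-0.912, -0.0, 0.409], [0.001, -1.0, 0.002]]
force: [1.2, -0.4, 1.5]
opening: 0.177
```

>>> send_rows(moves="10 0 0.5 0 0; 10 0 0.3 0 0; 10 0 0 0 0")

```text
time_s: 12.95
position: [0.5296, -0.0288, 0.0929]
tcp_rot: [[0.409, 0.002, 0.912], [-0.912, -0.0, 0.409], [0.001, -1.0, 0.002]]
force: [3.6, 0.0, 3.9]
opening: 0.182
```

>>> send_rows(moves="10 0 0.5 0 0; 10 0 0 0 0")

```text
time_s: 13.12
position: [0.5296, -0.0288, 0.0928]
tcp_rot: [[0.409, 0.002, 0.912], [-0.912, -0.0, 0.409], [0.001, -1.0, 0.002]]
force: [2.0, -1.2, 6.2]
opening: 0.18
```

>>> send_rows(moves="10 0 0.5 0 0; 10 0 0 0 0; 10 0 0 0 0")

```text
time_s: 13.37
position: [0.5297, -0.0288, 0.0928]
tcp_rot: [[0.409, 0.002, 0.912], [-0.912, -0.001, 0.409], [0.002, -1.0, 0.002]]
force: [1.8, 0.6, 9.4]
opening: 0.179
```

>>> send_rows(moves="10 0 0.5 0 0; 10 0 0 0 0; 10 0 0 0 0")

```text
time_s: 13.62
position: [0.5296, -0.0288, 0.0927]
tcp_rot: [[0.41, 0.003, 0.912], [-0.912, -0.001, 0.41], [0.002, -1.0, 0.002]]
force: [1.2, 0.3, 13.1]
opening: 0.181
```

>>> send_rows(moves="10 0 0.5 0 0; 10 0 0 0 0; 10 0 0 0 0")

```text
time_s: 13.87
position: [0.5297, -0.0288, 0.0927]
tcp_rot: [[0.41, 0.003, 0.912], [-0.912, -0.001, 0.41], [0.002, -1.0, 0.002]]
force: [0.0, -1.0, 15.5]
opening: 0.177
```

Hard stop: z stays at 92.7 mm while the force climbs to 15.5 N. I relax the press and check that the cover holds when pulled gently upward.

>>> send_rows(moves="10 0 -1 0 0; 10 0 -1 0 0; 10 0 -0.5 0 0; 10 0 0 0 0; 10 0 0 0 0")

```text
time_s: 14.28
position: [0.5285, -0.0286, 0.093]
tcp_rot: [[0.41, -0.0, 0.912], [-0.912, 0.0, 0.41], [-0.0, -1.0, -0.0]]
force: [2.6, -0.4, 3.0]
opening: 0.182
```

>>> send_rows(moves="10 0 -1 0 0; 10 0 -0.5 0 0; 10 0 0 0 0; 10 0 0 0 0")

```text
time_s: 14.62
position: [0.5283, -0.0285, 0.0939]
tcp_rot: [[0.41, -0.001, 0.912], [-0.912, 0.0, 0.41], [-0.001, -1.0, -0.001]]
force: [4.2, -0.8, -6.7]
opening: 0.182
```

It holds against a 6.7 N upward pull, after 1 mm of play. I ease off and release.

>>> send_rows(moves="10 0 0.7 0 0; 10 0 0 0 0; 25 0 0 0 0; 45 0 0 0 0; 45 0 0 0 0; 45 0 0 0 0; 45 0 0 0 0; 45 0 0 0 0; 45 0 0 0 0; 45 0 0 0 0")

```text
time_s: 15.45
position: [0.5286, -0.0286, 0.0941]
tcp_rot: [[0.41, -0.0, 0.912], [-0.912, 0.0, 0.41], [-0.0, -1.0, -0.0]]
force: [0.7, -0.1, -0.2]
opening: 0.51
```

>>> send_rows(moves="45 0 -5 0 0; 45 0 -15 0 0; 45 0 -35 0 0; 45 0 -40 0 0; 45 0 -40 0 0; 45 0 0 -35 0; 45 0 0 -35 0; 45 0 0 -35 0; 45 0 0 0 0; 45 0 0 0 0; 45 0 0 0 0")

```text
time_s: 16.37
position: [0.4337, -0.0719, 0.2297]
tcp_rot: [[0.409, 0.002, 0.913], [-0.913, -0.001, 0.409], [0.001, -1.0, 0.002]]
force: [0.4, 0.2, 0.2]
opening: 0.513
```

```bash
python3 - <<'E'
from h import *
s=read_state();print(s["time_s"],s["position"],s["force"],s["opening"])
o=[]
t=np.deg2rad(24.2);R=np.array([[np.cos(t),np.sin(t)],[-np.sin(t),np.cos(t)]])
for n,(r,cc) in(("side",(205,312)),("top",(225,315))):
    c=capture(n); o.append(cv2.resize(c["image"][r-50:r+50,cc-50:cc+50],None,fx=4,fy=4,interpolation=cv2.INTER_CUBIC))
    P=cloud(c).reshape(-1,3); u=(P[:,:2]-[.53,-.0275])@R.T*1000; z=P[:,2]*1000
    m=(z>88)&(z<98)&(np.hypot(*u.T)<60); q=u[m]; A=np.c_[q,np.ones(len(q))]
    print(n,len(q),np.percentile(q,[1,99],axis=0).round(1).T.tolist(),np.median(z[m]),"tilt",np.linalg.lstsq(A,z[m],rcond=None)[0])
cv2.imwrite("pics/end.png",np.hstack(o))
E
```

```text
16.3667 [ 0.43365325 -0.07192394  0.22966502] [0.39365902 0.20729809 0.18867199] 0.51300152290395
side 591 [[-48.9, 47.7], [-32.3, 36.5]] 94.1755743215038 tilt [-1.37824259e-03 -1.97134422e-02  9.41958481e+01]
top 1349 [[-47.3, 47.6], [-33.6, 36.4]] 94.3569313793331 tilt [-3.75405900e-04  8.08739192e-04  9.42546730e+01]
```

View pics/end.png

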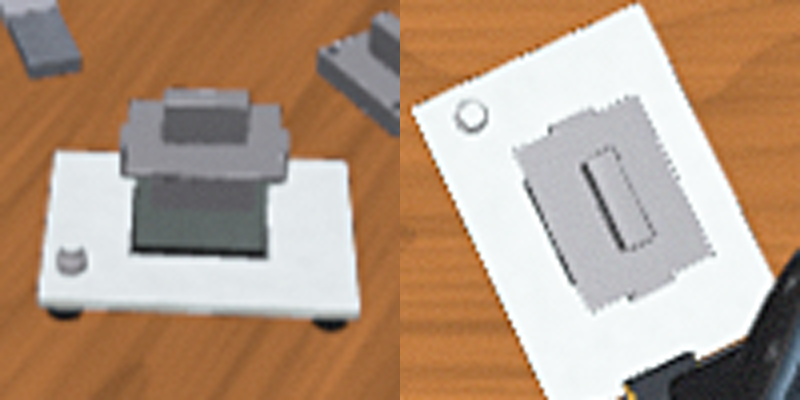

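The cover is level and centred on the box, and nothing touches it. The die on the foot plate has not moved. I hand in.

```bash
python3 -c "
from rig import *
print(hand_in())"
```

```text
the job is handed in; nothing more can be done
None
```

The clip cover is on the box and was handed in at about 16.5 s. I picked the grey one with clip tabs, not the blue look-alike or the screwed plain lid. I set it over the box and pressed it down in steps of 0.5 mm or less.

- **Press:** the force rose to about 11 N, fell to about 5 N while the hooks slid, then to 1.5 N past the snap. It ended at a hard stop of 15.5 N, 13 mm below first contact. These are readings at the end of each call, so short peaks between them were not seen. All were far below 40 N.
- **Hold:** before I let go, the cover held against a 6.7 N upward pull after about 1 mm of play.
- **After release:** both cameras showed the cover centred to within about 1–2 mm. Tilt was under 0.001 rad from the top camera and 0.02 rad from the side camera. The two disagree slightly, but both are within the 0.05 limit.
- **Other things:** the last pictures were crops round the box. They show the die in place on the foot plate; I did not measure the others again, though the arm never came near them at low height.
- **Not checked directly:** the clip angles and plunger depth can't be seen. That they are right is inferred from the force curve, the pull test and the final height. `hand_in()` gives no verdict.

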